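# Shift the polishing lathe's selector through its H-gate

### The job

Set the bench polishing lathe for its next wheel: with the outside of the fingers, push the selector lever out of its unmarked parking slot, across the gate, and fully home into the slot whose end carries the raised ring badge, without driving it home in any other badged slot on the way. Only push the lever, never pinch its knob between the fingers, leave the loose things around the lathe where they are, and finish clear of everything.

Things in the scene. Friction and masses are not known exactly. Their poses are not given: they have to be found in the camera images.
- lathe: dental polishing lathe, fixed. Origin on the table right under the gate's centre; x points away from the robot (far), y left, z up. Base 240 mm (x) by 550 mm (y from -190 to +360), 20 mm high; white gear case 190 x 180 mm about the origin, its dark gate plate's upper face at z = 100 mm; left of it a motor (y 105 to 275, 130 mm high) and a buff wheel (y to 328, 132 mm high)
- gate (a point): centre of the H-gate's crossbar on the plate's upper face, axes as the lathe. The crossbar runs along y. From its left end one slot leads far (+x) and one near (-x), the same from its right end; from its middle one unbadged slot leads near only (parking, where the lever starts)
- pivot (a point): fixed pivot of the lever, inside the lathe 25 mm above the table, axes as the lathe. Knob centre relative to it: in the crossbar x = 0, in the left and right columns y = +-51 mm, each with about 4 to 7 mm play either way; fully home in a slot x = about +-40 mm, where the gate's edge stops the stick
- knob (a point): centre of the lever's black square knob, 36 mm cube with bevelled edges, on a 10 mm steel stick that swings like a gear lever. It is 145 mm from the pivot: 170 mm above the table when upright, about 160 mm in a corner slot; below the knob some 45 mm of bare stick. The point's axes follow the stick (z along it)
- lever_fore (a joint): lever's lean away from (+) or towards (-) the robot, rad; about 0 in the crossbar, +-0.28 fully home. The lever stays where it is left; moving it takes about 2 to 4 N at the knob
- lever_side (a joint): lever's lean to the left (+y of the lathe, +) or right (-), rad; about 0 in the middle, +-0.36 in the columns, play 0.04
- ring_badge: the goal's mark: raised metal ring, 44 mm outside, 28 mm hole, 5 mm thick, fixed on the gate plate just past the end of one corner slot; origin at the centre of its underside. The four badges sit at x = +-58 mm, y = +-52 mm in the lathe's frame, one at each corner slot; which is where changes
- disc_badge: raised metal disc without hole, 44 mm across, 5 mm thick, past the end of another slot; wrong slot
- bar_badge: raised straight metal bar, 44 mm (along y) x 12 mm, 5 mm thick, past the end of another slot; wrong slot
- cross_badge: raised metal cross, 44 mm across with arms 12 mm wide, 5 mm thick, past the end of another slot; wrong slot
- compound_bar: bar of polishing compound, 70 x 30 x 20 mm, lying loose on the lathe's base to the right of the gear case; bystander
- felt_wheel: spare felt wheel, 64 mm across, 18 mm thick, lying loose on the lathe's base to the right of the gear case; bystander
- jaw_model: plaster model of a jaw, 62 x 66 x 31 mm, loose on the table to the right of the lathe; bystander
- pumice_jar: white jar, 72 mm across, 85 mm tall, loose at the right of the table; bystander
- mixing_bowl: bowl, 120 mm across, 60 mm tall, loose at the right of the table; bystander
- plaster_spatula: spatula, 190 mm long, lying loose at the left of the table; bystander
- spray_bottle: bottle, 54 mm across, 150 mm tall, loose at the left of the table; bystander

How it is judged (in metres and radians):
At the end, for the whole second after the job is handed in: The lever rests in the slot at the ring badge, leaning at least 0.225 rad (of about 0.28) into it, the knob's centre within 30 mm of the badge's centre in plan; it is still; every loose thing is within 20 mm of where it stood (horizontal distance between knob and ring_badge below 0.03 m and (value of joint lever_fore above 0.225 rad or value of joint lever_fore below -0.225 rad) and velocity of joint lever_fore between -0.05 and 0.05 rad/s and velocity of joint lever_side between -0.05 and 0.05 rad/s and distance of each of compound_bar, felt_wheel, jaw_model, pumice_jar, mixing_bowl, plaster_spatula, spray_bottle from where it was at the start of the episode below 0.02 m); the robot touches nothing.
It fails at once if the lever is driven home in the slot of another badge (leaning over 0.225 rad, knob within 30 mm of that badge) ((value of joint lever_fore above 0.225 rad or value of joint lever_fore below -0.225 rad) and (horizontal distance between knob and disc_badge below 0.03 m or horizontal distance between knob and bar_badge below 0.03 m or horizontal distance between knob and cross_badge below 0.03 m)).
It fails at once if the knob is pinched: fingers press on two opposite sides of it at once ((contact force between the fingers and lever_fore_c1 above 1 N and contact force between the fingers and lever_fore_c2 above 1 N) or (contact force between the fingers and lever_fore_c3 above 1 N and contact force between the fingers and lever_fore_c4 above 1 N)).
It fails at once if a loose thing is lifted, carried or shoved more than 20 mm (distance of any of compound_bar, felt_wheel, jaw_model, pumice_jar, mixing_bowl, plaster_spatula, spray_bottle from where it was at the start of the episode above 0.02 m).
It also fails if it takes over 51 s, if anything falls off the work surface, if the arm or the gripper's body presses on something with over 40 N, if the wrist force passes 120 N, or if a joint passes its speed limit or range.

### The arm

A 7-joint arm with a two-finger parallel gripper is mounted at the origin on the work surface. World frame = base frame: x ahead of the robot, y to its left, z up, the work surface at z = 0. Lengths are in m, angles in degrees, forces in N, time in s.
With the tool pointing down it reaches from about 0.425 to 0.975 m from the base axis. Payload 16.7 kg.
Tool frame: the origin (TCP) lies midway between the tips of the shut fingers; the grasp point (between the pads) lies 19 mm behind it; z points along the fingers, y is the line along which they close (so a half turn about z gives the same grasp; the last joint's range is limited). The gripper opens to 85 mm and grips with 20 to 120 N. Pads are 22 mm wide; open, the fingers measure 114 mm over their backs; the gripper's body (76 mm by 85 mm) begins 54 mm behind the grasp point. The pads swing forward as they close: fully open they stand 13 mm farther back than shut.
Start: joints at [-84.311, 24.414, 4.234, 92.017, -1.954, 63.644, -3.845], TCP at [0.166, 0.654, 0.207] pointing down, gripper open.
Joint ranges: [-163.25, 163.25], [-28.42, 122.38], [-70.27, 78.77], [12.13, 141.07], [-58.53, 238.53], [9.26, 117.41], [-156.51, 156.51]. Speed limits (degrees/s): [108.29, 108.29, 136.94, 136.94, 172.46, 172.46, 172.46].

### API

Orientations are given as a 3x3 rotation matrix whose columns are the frame's x, y, z axes.
In Python, from plant import bot gives the robot as it stands.
- The arm moves only by the tool send_rows, never from a script. Its argument "increments" is a list of rows, each an object of numbers: "grip": the closure in counts, from 0 (fully open) to 255 (shut); "dx", "dy", "dz": the shift along the world's x, y, z in cm; "rx", "ry", "rz": the turn, a rotation vector about the world's x, y, z in degrees. In form: [{"grip": .., "dx": .., "dy": .., "dz": .., "rx": .., "ry": .., "rz": ..}, ...]. A call has exactly 8 rows; each row is the pose to reach, as a shift and turn from the pose commanded when the call began; what a row does not reach only later rows make up. A row lasts 1/10 s, in which the tool goes at most 50 mm and 8.59 degrees, less where a joint would pass 70% of its speed; a pose out of reach is approached as far as the arm can. A call with a gripper value outside its range is refused whole. The fingers move at their own pace and stop on an object; "newtons" is the grip in N (left out, the last holds). Time passes only in rows, so rows that repeat a pose let the fingers close, or fill a call up. It gives the time, the measured TCP pose, the force, the opening and the grip force at its end, in the units of the state.
- bot.state(): the state, without advancing time (a new reading comes with each control period).
- bot.capture(name): name is "scene" or "top" or "wrist"; returns a dict with "frame" (480x640x3 uint8, blue, green, red), "range_z" (480x640 float32, m along the optical axis (not along the pixel's ray), 0 where there is no reading), "fx", "fy", "cx", "cy" (pixels), "xyz" and "orientation" of the camera in the world; the wrist camera has in their place "tool_from_camera" (4x4, takes a point from camera to tool coordinates, whose origin is the TCP and whose axes are the flange's). Camera axes: x right, y down, z forward; pixel columns grow to the right and rows downward; lengths in m; the calibration is good to about 2 mm. The wrist camera is an equidistant fisheye: a pixel r from the principal point sees the ray r / f radians off the axis. A picture is of the moment at which its call begins: read the wrist's pose just before it.
- bot.job_done(): hands the job in; it is judged then, once.
Trained networks look in the newest picture that a camera, given by its name, has taken for a name from the list of things; names that differ only in an ending like _2 or _b are one class to them, and where a whole thing is asked for, a point or a joint stands for the part that bears it (a point fixed in the world has none). Each returns a list of dicts, best first, with "p" (0 to 1); they miss things now and then, are a little off and sometimes report something else, mostly with a low value. They report only what shows in the picture. A call takes as long as a camera call.
- bot.find_in(target, camera): "point" ([x, y, z] in m, in world coordinates, good to about 4 mm: the middle of the surface that is visible of it).
- bot.silhouettes(target, camera): "pixels" (480x640 bool, what is visible of it).
- bot.pinpoint(target, camera): "point" ([x, y, z] in m, in world coordinates, good to about 4 mm: a listed point, or the origin of a listed thing).
The state is a dict: "time": time; "joint_positions": joint angles; "joint_velocities": joint speeds; "joint_torque": joint torques, N m; "position": TCP position; "tool_rot": TCP orientation; "force": force on the tool from outside, world axes, zero at the start; "moment": the same for the moment, N m; "opening": opening from 0.0 (shut) to 1.0 (fully open); "grip_force": force on a finger pad.
Only numpy, scipy, OpenCV 4.12 (cv2) and the standard library are available. Lean on these libraries where they do the work, as an engineer would, in place of code of your own. Each camera call takes 0.05 s, during which the arm holds its last target. There are 200 camera calls.

## Working session

There is one attempt and no reset: what is moved stays moved. The work goes in short steps, Python scripts to look and compute and a tool call to move; the robot and the scene stay as the last step left them, time stands still between calls to the robot, and variables do not carry over. Pictures are saved under pics/ and viewed, at most 10 in all, crops included, and the job is handed in when it is done.

Besides the shell and the picture viewer there is one more tool, called after "Call:" as name(argument=value, ...) on one line, values as JSON. send_rows: Moves the arm, as the interface text tells. Its arguments: {"type":"object","properties":{"increments":{"type":"array","items":{"type":"object","properties":{"grip":{"type":"number"},"dx":{"type":"number"},"dy":{"type":"number"},"dz":{"type":"number"},"rx":{"type":"number"},"ry":{"type":"number"},"rz":{"type":"number"}}}},"newtons":{"type":"number"}},"required":["increments"]}

```bash
mkdir -p pics; ls; python3 - <<'E'
from plant import bot
import cv2,numpy as np
s=bot.state();print(s['time'],s['position'],s['tool_rot'],s['opening'])
for c in ['top','scene']:
    r=bot.capture(c);cv2.imwrite(f'pics/{c}1.png',r['frame']);print(c,r['xyz'],np.round(r['orientation'],3).tolist(),r['fx'])
    for t in ['lathe','gate','pivot','knob','ring_badge','disc_badge','bar_badge','cross_badge']:
        try:
            print(t,[(np.round(d['point'],3).tolist(),round(d['p'],2)) for d in bot.pinpoint(t,c)[:3]])
        except Exception as e: print(t,e)
print(bot.state()['time'])
E
```

```text
pics
0.0 [0.16614912 0.65376782 0.20667851] [[-9.69203468e-01  2.46261227e-01 -2.13703314e-04]
 [ 2.46261291e-01  9.69202566e-01 -1.32752178e-03]
 [-1.19795343e-04 -1.33926557e-03 -9.99999096e-01]] 1.001648428705969
top [0.3042179  0.00179117 1.55932274] [[-0.017, -0.986, 0.167], [-1.0, 0.019, 0.009], [-0.012, -0.167, -0.986]] 591.4599802496866
lathe [([0.562, 0.036, -0.003], 0.64)]
gate [([0.567, 0.034, 0.102], 0.84), ([0.613, 0.089, 0.102], 0.57)]
pivot [([0.562, -0.547, -0.0], 0.4)]
knob [([0.526, 0.03, 0.166], 0.81)]
ring_badge []
disc_badge [([0.628, -0.013, 0.098], 0.55), ([0.609, -0.249, 0.003], 0.24)]
bar_badge [([0.507, -0.023, 0.102], 0.55)]
cross_badge [([0.614, 0.09, 0.103], 0.57)]
scene [ 1.75401783 -0.61741477  0.98529264] [[0.451, 0.478, -0.754], [0.892, -0.257, 0.371], [-0.016, -0.84, -0.543]] 517.7935055440666
lathe [([0.561, 0.03, 0.004], 0.84), ([0.627, -0.013, 0.104], 0.18)]
gate [([0.566, 0.03, 0.101], 0.64)]
pivot [([0.564, 0.027, 0.099], 0.37)]
knob [([0.526, 0.024, 0.164], 0.59), ([0.635, -0.101, 0.015], 0.16)]
ring_badge [([0.501, 0.082, 0.097], 0.62), ([0.564, 0.029, 0.101], 0.6)]
disc_badge [([0.626, -0.012, 0.108], 0.68)]
bar_badge [([0.516, -0.026, 0.102], 0.4)]
cross_badge [([0.614, 0.088, 0.098], 0.4)]
0.9
```

```bash
python3 - <<'E'
import cv2,numpy as np
from plant import bot
a=cv2.imread('pics/top1.png');b=cv2.imread('pics/scene1.png')
r=bot.capture('top')
R=np.array(r['orientation']);t=np.array(r['xyz'])
def px(p):
    c=R.T@(np.array(p)-t);return (r['fx']*c[0]/c[2]+r['cx'],r['fy']*c[1]/c[2]+r['cy'])
u,v=map(int,px([.5635,.0335,.1]));print(u,v)
cr=a[v-65:v+65,u-85:u+85]
cv2.imwrite('pics/cmp.png',np.vstack([cv2.resize(cr,(400,300),interpolation=2)]))
cv2.imwrite('pics/both.png',np.hstack([cv2.resize(cr,(400,306),interpolation=2),cv2.resize(b,(400,306))]))
E
```

```text
299 234
```

View pics/both.png

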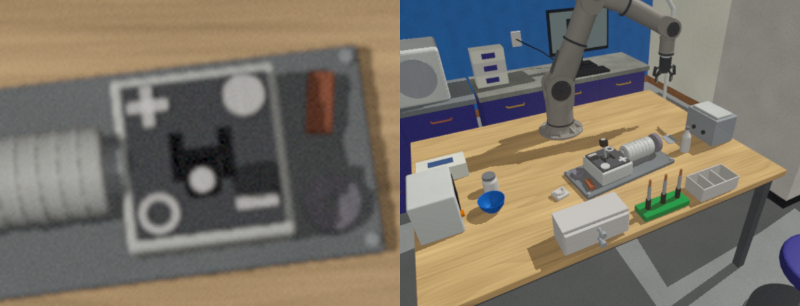

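View pics/top1.png

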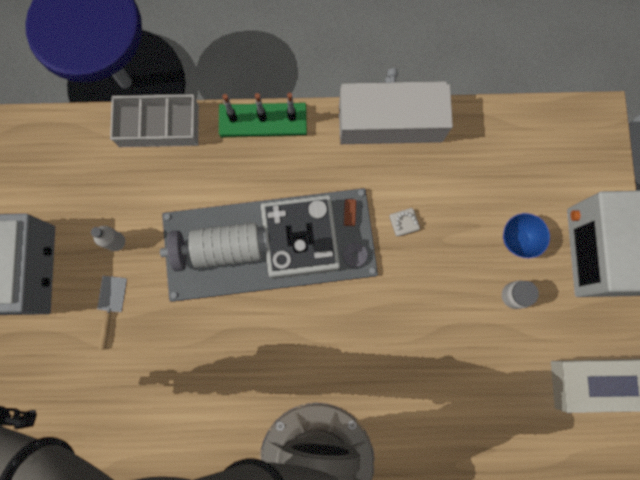

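The picture shows the ring badge at the near-left corner (crop pixel 160,213). The disc is far-right, the cross far-left and the bar near-right, so the networks agree. The knob is in the near-middle parking slot. Lathe centre is about (0.5635, 0.0335), yaw about 6.5°.

Call:
send_rows(increments=[{"grip": 255,"dx": 1,"dy": -1,"dz": 3,"rz": 3},{"grip": 255,"dx": 4,"dy": -4,"dz": 5,"rz": 6},{"grip": 255,"dx": 7,"dy": -8,"dz": 5,"rz": 9},{"grip": 255,"dx": 10,"dy": -11.5,"dz": 5,"rz": 12},{"grip": 255,"dx": 13,"dy": -15,"dz": 5,"rz": 15},{"grip": 255,"dx": 16,"dy": -18.5,"dz": 5,"rz": 18},{"grip": 255,"dx": 19,"dy": -22,"dz": 5,"rz": 20.8},{"grip": 255,"dx": 22,"dy": -25.4,"dz": 5,"rz": 20.8}])

```text
invalid input
```

Call:
send_rows(increments=[{"grip": 255,"dx": 1,"dy": -1,"dz": 3,"rx": 0,"ry": 0,"rz": 3},{"grip": 255,"dx": 4,"dy": -4,"dz": 5,"rx": 0,"ry": 0,"rz": 6},{"grip": 255,"dx": 7,"dy": -8,"dz": 5,"rx": 0,"ry": 0,"rz": 9},{"grip": 255,"dx": 10,"dy": -11.5,"dz": 5,"rx": 0,"ry": 0,"rz": 12},{"grip": 255,"dx": 13,"dy": -15,"dz": 5,"rx": 0,"ry": 0,"rz": 15},{"grip": 255,"dx": 16,"dy": -18.5,"dz": 5,"rx": 0,"ry": 0,"rz": 18},{"grip": 255,"dx": 19,"dy": -22,"dz": 5,"rx": 0,"ry": 0,"rz": 21},{"grip": 255,"dx": 22,"dy": -25.4,"dz": 5,"rx": 0,"ry": 0,"rz": 21}], newtons=20)

```text
time: 1.75
position: [0.3872, 0.3985, 0.2577]
tool_rot: [[-0.993, -0.119, 0.0], [-0.119, 0.993, 0.001], [-0.0, 0.0, -1.0]]
force: [1.8, 1.9, 0.2]
opening: 0.002
grip_force: 0.0
```

Call:
send_rows(increments=[{"grip": 255,"dx": 1,"dy": -4.7,"dz": 0,"rx": 0,"ry": 0,"rz": 0},{"grip": 255,"dx": 2,"dy": -9.4,"dz": 0,"rx": 0,"ry": 0,"rz": 0},{"grip": 255,"dx": 3,"dy": -14.1,"dz": 0,"rx": 0,"ry": 0,"rz": 0},{"grip": 255,"dx": 4,"dy": -18.8,"dz": 0,"rx": 0,"ry": 0,"rz": 0},{"grip": 255,"dx": 5.2,"dy": -23.5,"dz": 0,"rx": 0,"ry": 0,"rz": 0},{"grip": 255,"dx": 6.4,"dy": -28.2,"dz": 0,"rx": 0,"ry": 0,"rz": 0},{"grip": 255,"dx": 7.6,"dy": -32.9,"dz": 0,"rx": 0,"ry": 0,"rz": 0},{"grip": 255,"dx": 8.7,"dy": -37.5,"dz": 0,"rx": 0,"ry": 0,"rz": 0}], newtons=20)

```text
time: 2.55
position: [0.4734, 0.0231, 0.2578]
tool_rot: [[-0.993, -0.117, 0.001], [-0.117, 0.993, 0.001], [-0.001, 0.0, -1.0]]
force: [1.1, 0.5, 0.2]
opening: 0.003
grip_force: 0.0
```

```bash
cat > h.py <<'E'
from plant import bot
import numpy as np,cv2
C=np.array([.5635,.0335]);a=np.radians(6.5)
R2=np.array([[np.cos(a),-np.sin(a)],[np.sin(a),np.cos(a)]])
def look(name=None):
    s=bot.state();print(s['time'],'tcp',np.round(s['position'],4),'lathe mm',np.round(1000*R2.T@(s['position'][:2]-C),1),'F',np.round(s['force'],1))
    for c in ['scene','top']:
        r=bot.capture(c)
        for t in ['knob','gate','ring_badge']:
            for d in bot.pinpoint(t,c)[:1]:
                p=np.array(d['point']);print(c,t,np.round(p,3),round(d['p'],2),'lathe mm',np.round(1000*R2.T@(p[:2]-C),1))
    if name:
        w=bot.capture('wrist')['frame'];x=np.hstack([cv2.resize(w,(400,300)),cv2.resize(r['frame'][170:300,215:385],(400,300),interpolation=2)])
        cv2.imwrite(f'pics/{name}.png',x)
E
python3 -c "
from h import *
look('a')"
```

```text
2.55 tcp [0.4734 0.0231 0.2578] lathe mm [-90.7  -0.1] F [1.1 0.5 0.2]
scene knob [0.531 0.028 0.168] 0.79 lathe mm [-33.   -2.1]
scene gate [0.563 0.028 0.097] 0.74 lathe mm [-0.7 -5.4]
scene ring_badge [0.5   0.08  0.098] 0.47 lathe mm [-57.6  53.9]
top knob [ 0.633 -0.098  0.014] 0.48 lathe mm [  54.  -138.4]
top ring_badge [ 0.518 -0.112  0.019] 0.47 lathe mm [ -61.4 -139.1]
```

View pics/a.png

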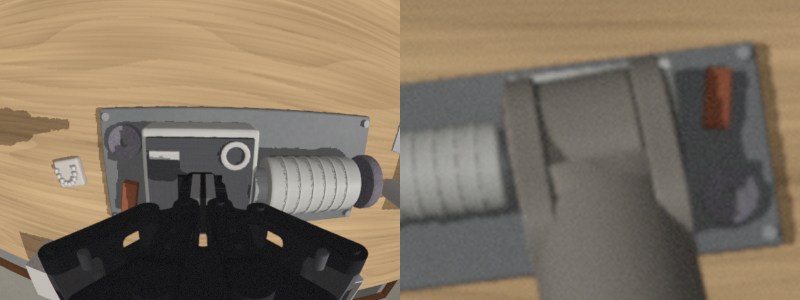

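The wrist view shows the ring to the right and nearest the camera (235,155), and the finger sits centred before the knob. Next: descend and push far.

Call:
send_rows(increments=[{"grip": 255,"dx": 0,"dy": 0,"dz": -4.5,"rx": 0,"ry": 0,"rz": 0},{"grip": 255,"dx": 0,"dy": 0,"dz": -9,"rx": 0,"ry": 0,"rz": 0},{"grip": 255,"dx": 0,"dy": 0,"dz": -10.6,"rx": 0,"ry": 0,"rz": 0},{"grip": 255,"dx": 0.5,"dy": 0.05,"dz": -10.6,"rx": 0,"ry": 0,"rz": 0},{"grip": 255,"dx": 1,"dy": 0.1,"dz": -10.6,"rx": 0,"ry": 0,"rz": 0},{"grip": 255,"dx": 1.5,"dy": 0.15,"dz": -10.6,"rx": 0,"ry": 0,"rz": 0},{"grip": 255,"dx": 2,"dy": 0.2,"dz": -10.6,"rx": 0,"ry": 0,"rz": 0},{"grip": 255,"dx": 2.5,"dy": 0.3,"dz": -10.6,"rx": 0,"ry": 0,"rz": 0}], newtons=20)

```text
time: 3.8
position: [0.499, 0.0284, 0.1523]
tool_rot: [[-0.993, -0.117, 0.001], [-0.117, 0.993, 0.001], [-0.001, 0.0, -1.0]]
force: [-11.7, -0.8, 21.2]
opening: -0.003
grip_force: 11.4
```

Call:
send_rows(increments=[{"grip": 255,"dx": 0.5,"dy": 0.05,"dz": 0,"rx": 0,"ry": 0,"rz": 0},{"grip": 255,"dx": 1,"dy": 0.1,"dz": 0,"rx": 0,"ry": 0,"rz": 0},{"grip": 255,"dx": 1.5,"dy": 0.15,"dz": 0,"rx": 0,"ry": 0,"rz": 0},{"grip": 255,"dx": 2,"dy": 0.2,"dz": 0,"rx": 0,"ry": 0,"rz": 0},{"grip": 255,"dx": 2.4,"dy": 0.3,"dz": 0,"rx": 0,"ry": 0,"rz": 0},{"grip": 255,"dx": 2.8,"dy": 0.3,"dz": 0,"rx": 0,"ry": 0,"rz": 0},{"grip": 255,"dx": 3.2,"dy": 0.35,"dz": 0,"rx": 0,"ry": 0,"rz": 0},{"grip": 255,"dx": 3.5,"dy": 0.4,"dz": 0,"rx": 0,"ry": 0,"rz": 0}], newtons=20)

```text
time: 4.6
position: [0.5336, 0.0322, 0.1514]
tool_rot: [[-0.993, -0.117, -0.0], [-0.117, 0.993, -0.0], [0.0, -0.0, -1.0]]
force: [-2.9, -1.6, 1.6]
opening: 0.001
grip_force: 1.0
```

```bash
python3 -c "
from h import *
look()
r=bot.capture('scene');cv2.imwrite('pics/b.png',cv2.resize(r['frame'][180:340,250:460],(780,594),interpolation=2))"
```

```text
4.6 tcp [0.5336 0.0322 0.1514] lathe mm [-29.9   2.1] F [-2.9 -1.6  1.6]
scene knob [0.562 0.029 0.171] 0.68 lathe mm [-2.5 -4.4]
scene gate [0.562 0.027 0.098] 0.94 lathe mm [-2.2 -6.5]
scene ring_badge [0.502 0.08  0.098] 0.43 lathe mm [-56.1  53.3]
top gate [ 0.511 -0.027  0.101] 0.17 lathe mm [-59.4 -53.9]
```

View pics/b.png

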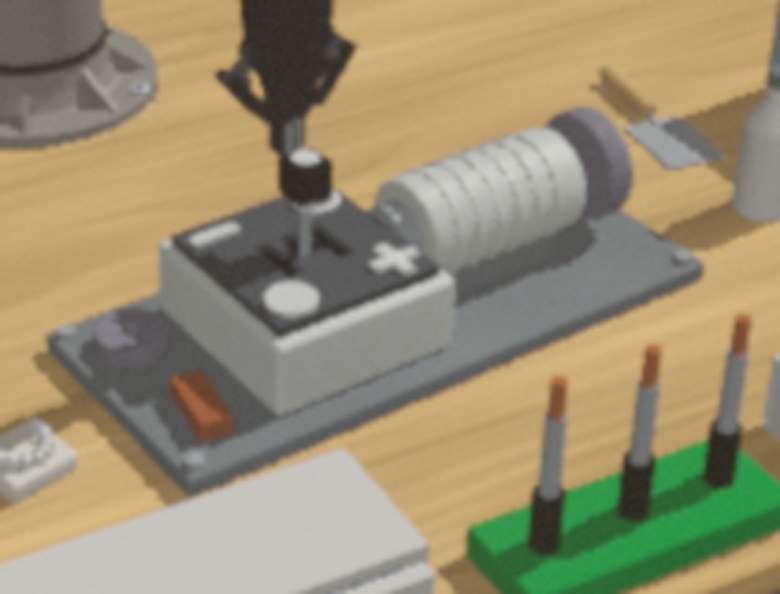

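The knob (305,175) is upright with its stick in the crossbar. Now I'll go round to its right side.

Call:
send_rows(increments=[{"grip": 255,"dx": -2.0,"dy": -0.2,"dz": 0,"rx": 0,"ry": 0,"rz": 0},{"grip": 255,"dx": -1.6,"dy": -3.4,"dz": 0,"rx": 0,"ry": 0,"rz": 0},{"grip": 255,"dx": -1.2,"dy": -6.9,"dz": 0,"rx": 0,"ry": 0,"rz": 0},{"grip": 255,"dx": 1.2,"dy": -6.6,"dz": 0,"rx": 0,"ry": 0,"rz": 0},{"grip": 255,"dx": 3.6,"dy": -6.3,"dz": 0,"rx": 0,"ry": 0,"rz": 0},{"grip": 255,"dx": 3.6,"dy": -6.3,"dz": 0,"rx": 0,"ry": 0,"rz": 0},{"grip": 255,"dx": 3.4,"dy": -4.8,"dz": 0,"rx": 0,"ry": 0,"rz": 0},{"grip": 255,"dx": 3.4,"dy": -4.4,"dz": 0,"rx": 0,"ry": 0,"rz": 0}], newtons=20)

```text
time: 5.85
position: [0.5664, -0.01, 0.1512]
tool_rot: [[-0.993, -0.119, -0.001], [-0.119, 0.993, 0.001], [0.001, 0.001, -1.0]]
force: [0.8, 0.1, 0.1]
opening: -0.001
grip_force: 0.0
```

```bash
python3 -c "
from h import *
look()"
```

```text
5.85 tcp [ 0.5664 -0.01    0.1512] lathe mm [ -2.  -43.5] F [0.8 0.1 0.1]
scene knob [0.558 0.029 0.171] 0.59 lathe mm [-5.5 -4.1]
scene gate [0.561 0.03  0.099] 0.92 lathe mm [-2.5 -2.7]
scene ring_badge [0.502 0.081 0.098] 0.51 lathe mm [-55.2  54.2]
top gate [ 0.52  -0.113  0.022] 0.6 lathe mm [ -59.4 -141. ]
top ring_badge [0.5   0.08  0.102] 0.42 lathe mm [-57.9  53.9]
```

Call:
send_rows(increments=[{"grip": 255,"dx": 0,"dy": 0,"dz": -1.0,"rx": 0,"ry": 0,"rz": 0},{"grip": 255,"dx": -0.1,"dy": 1,"dz": -1.0,"rx": 0,"ry": 0,"rz": 0},{"grip": 255,"dx": -0.2,"dy": 1.8,"dz": -1.0,"rx": 0,"ry": 0,"rz": 0},{"grip": 255,"dx": -0.3,"dy": 2.6,"dz": -1.0,"rx": 0,"ry": 0,"rz": 0},{"grip": 255,"dx": -0.4,"dy": 3.4,"dz": -1.0,"rx": 0,"ry": 0,"rz": 0},{"grip": 255,"dx": -0.5,"dy": 4.2,"dz": -1.0,"rx": 0,"ry": 0,"rz": 0},{"grip": 255,"dx": -0.55,"dy": 5,"dz": -1.0,"rx": 0,"ry": 0,"rz": 0},{"grip": 255,"dx": -0.6,"dy": 5.2,"dz": -1.0,"rx": 0,"ry": 0,"rz": 0}], newtons=20)

```text
time: 7.05
position: [0.5612, 0.0415, 0.1414]
tool_rot: [[-0.993, -0.119, 0.0], [-0.119, 0.993, 0.0], [-0.0, 0.0, -1.0]]
force: [-0.2, -2.5, -0.8]
opening: 0.001
grip_force: 0.8
```

```bash
python3 -c "
from h import *
look()
r=bot.capture('scene');cv2.imwrite('pics/c.png',cv2.resize(r['frame'][200:280,280:385],(780,594),interpolation=2))"
```

```text
7.05 tcp [0.5612 0.0415 0.1414] lathe mm [-1.4  8.2] F [-0.2 -2.5 -0.8]
scene knob [0.556 0.062 0.165] 0.72 lathe mm [-4.5 29.5]
scene gate [0.561 0.029 0.1  ] 0.77 lathe mm [-2.9 -4.2]
scene ring_badge [0.501 0.08  0.098] 0.46 lathe mm [-56.5  53. ]
```

View pics/c.png

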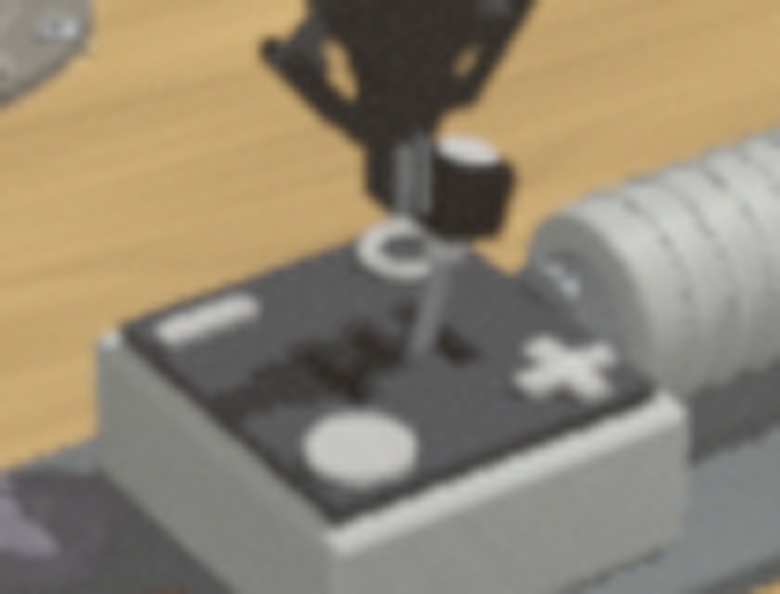

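The knob leans left at about y=33 mm and needs to go farther.

Call:
send_rows(increments=[{"grip": 255,"dx": -0.05,"dy": 0.4,"dz": 0,"rx": 0,"ry": 0,"rz": 0},{"grip": 255,"dx": -0.1,"dy": 0.8,"dz": 0,"rx": 0,"ry": 0,"rz": 0},{"grip": 255,"dx": -0.1,"dy": 1.0,"dz": 0,"rx": 0,"ry": 0,"rz": 0},{"grip": 255,"dx": -0.15,"dy": 1.2,"dz": 0,"rx": 0,"ry": 0,"rz": 0},{"grip": 255,"dx": -0.15,"dy": 1.3,"dz": 0,"rx": 0,"ry": 0,"rz": 0},{"grip": 255,"dx": -0.2,"dy": 1.4,"dz": 0,"rx": 0,"ry": 0,"rz": 0},{"grip": 255,"dx": -0.2,"dy": 1.5,"dz": 0,"rx": 0,"ry": 0,"rz": 0},{"grip": 255,"dx": -0.2,"dy": 1.5,"dz": 0,"rx": 0,"ry": 0,"rz": 0}], newtons=20)

```text
time: 8.3
position: [0.5592, 0.0553, 0.1414]
tool_rot: [[-0.993, -0.118, -0.0], [-0.118, 0.993, -0.0], [0.0, -0.0, -1.0]]
force: [-0.6, -1.6, 0.4]
opening: 0.001
grip_force: 0.6
```

```bash
python3 -c "
from h import *
look()"
```

```text
8.3 tcp [0.5592 0.0553 0.1414] lathe mm [-1.8 22.1] F [-0.6 -1.6  0.4]
scene knob [0.557 0.075 0.165] 0.73 lathe mm [-1.4 41.8]
scene gate [0.565 0.029 0.098] 0.97 lathe mm [ 1. -5.]
scene ring_badge [ 0.519 -0.115  0.019] 0.59 lathe mm [ -61.3 -142.6]
top gate [0.565 0.036 0.104] 0.71 lathe mm [1.7 1.9]
```

Call:
send_rows(increments=[{"grip": 255,"dx": 0,"dy": 0.2,"dz": 0,"rx": 0,"ry": 0,"rz": 0},{"grip": 255,"dx": -0.05,"dy": 0.4,"dz": 0,"rx": 0,"ry": 0,"rz": 0},{"grip": 255,"dx": -0.05,"dy": 0.5,"dz": 0,"rx": 0,"ry": 0,"rz": 0},{"grip": 255,"dx": -0.05,"dy": 0.6,"dz": 0,"rx": 0,"ry": 0,"rz": 0},{"grip": 255,"dx": -0.05,"dy": 0.7,"dz": 0,"rx": 0,"ry": 0,"rz": 0},{"grip": 255,"dx": -0.05,"dy": 0.7,"dz": 0,"rx": 0,"ry": 0,"rz": 0},{"grip": 255,"dx": -0.05,"dy": 0.7,"dz": 0,"rx": 0,"ry": 0,"rz": 0},{"grip": 255,"dx": -0.05,"dy": 0.7,"dz": 0,"rx": 0,"ry": 0,"rz": 0}], newtons=20)

```text
time: 9.5
position: [0.5587, 0.0601, 0.1412]
tool_rot: [[-0.993, -0.116, -0.0], [-0.116, 0.993, -0.002], [0.0, -0.002, -1.0]]
force: [1.5, -12.6, -1.8]
opening: -0.002
grip_force: 5.5
```

```bash
python3 -c "
from h import *
look()
r=bot.capture('scene');cv2.imwrite('pics/d.png',cv2.resize(r['frame'][200:280,280:385],(780,594),interpolation=2))"
```

```text
9.5 tcp [0.5587 0.0601 0.1412] lathe mm [-1.8 26.9] F [  1.5 -12.6  -1.8]
scene gate [0.563 0.028 0.099] 0.84 lathe mm [-1.5 -5.7]
scene ring_badge [0.562 0.03  0.1  ] 0.61 lathe mm [-1.3 -2.9]
top gate [0.568 0.034 0.103] 0.6 lathe mm [4.9 0.5]
```

View pics/d.png

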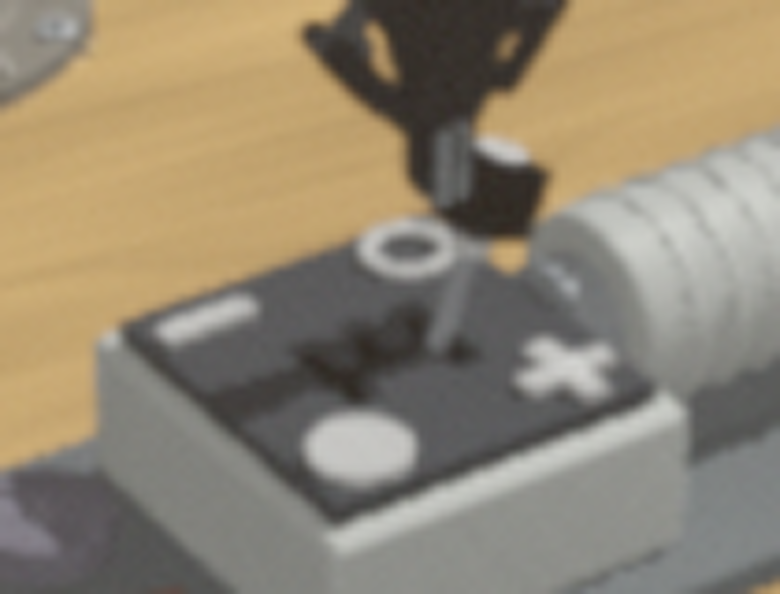

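The stick is now in the left column (about 440,350), with the wall felt at 12 N. Now I'll go round to its far side.

Call:
send_rows(increments=[{"grip": 255,"dx": 0.2,"dy": -1.5,"dz": 0,"rx": 0,"ry": 0,"rz": 0},{"grip": 255,"dx": 0.3,"dy": -2.9,"dz": 0,"rx": 0,"ry": 0,"rz": 0},{"grip": 255,"dx": 2.8,"dy": -2.6,"dz": 0.4,"rx": 0,"ry": 0,"rz": 0},{"grip": 255,"dx": 5.3,"dy": -2.3,"dz": 0.4,"rx": 0,"ry": 0,"rz": 0},{"grip": 255,"dx": 5.3,"dy": -2.3,"dz": 0.4,"rx": 0,"ry": 0,"rz": 0},{"grip": 255,"dx": 5.0,"dy": 0.4,"dz": 0.4,"rx": 0,"ry": 0,"rz": 0},{"grip": 255,"dx": 4.7,"dy": 2.8,"dz": 0.4,"rx": 0,"ry": 0,"rz": 0},{"grip": 255,"dx": 4.5,"dy": 2.8,"dz": 0.4,"rx": 0,"ry": 0,"rz": 0}], newtons=20)

```text
time: 10.75
position: [0.6031, 0.0932, 0.1451]
tool_rot: [[-0.993, -0.121, -0.001], [-0.121, 0.993, 0.001], [0.001, 0.001, -1.0]]
force: [0.4, -0.7, -0.4]
opening: 0.001
grip_force: 0.0
```

```bash
python3 -c "
from h import *
look()"
```

```text
10.75 tcp [0.6031 0.0932 0.1451] lathe mm [46.1 54.9] F [ 0.4 -0.7 -0.4]
scene knob [ 0.575  0.529 -0.   ] 0.71 lathe mm [ 67.5 491.3]
scene gate [0.564 0.028 0.098] 0.87 lathe mm [-0.3 -5.9]
scene ring_badge [0.503 0.08  0.101] 0.44 lathe mm [-54.8  53.3]
top gate [0.566 0.034 0.101] 0.56 lathe mm [ 2.9 -0.1]
```

Call:
send_rows(increments=[{"grip": 255,"dx": -0.8,"dy": -0.1,"dz": 0,"rx": 0,"ry": 0,"rz": 0},{"grip": 255,"dx": -1.5,"dy": -0.15,"dz": 0,"rx": 0,"ry": 0,"rz": 0},{"grip": 255,"dx": -2.1,"dy": -0.25,"dz": 0,"rx": 0,"ry": 0,"rz": 0},{"grip": 255,"dx": -2.7,"dy": -0.3,"dz": 0,"rx": 0,"ry": 0,"rz": 0},{"grip": 255,"dx": -3.3,"dy": -0.4,"dz": 0,"rx": 0,"ry": 0,"rz": 0},{"grip": 255,"dx": -3.9,"dy": -0.45,"dz": 0,"rx": 0,"ry": 0,"rz": 0},{"grip": 255,"dx": -4.4,"dy": -0.5,"dz": 0,"rx": 0,"ry": 0,"rz": 0},{"grip": 255,"dx": -4.8,"dy": -0.55,"dz": 0,"rx": 0,"ry": 0,"rz": 0}], newtons=20)

```text
time: 11.95
position: [0.5552, 0.0846, 0.1454]
tool_rot: [[-0.993, -0.117, -0.0], [-0.117, 0.993, -0.0], [0.0, -0.0, -1.0]]
force: [2.8, 0.5, -0.2]
opening: 0.0
grip_force: 1.4
```

Call:
send_rows(increments=[{"grip": 255,"dx": -0.3,"dy": -0.05,"dz": 0,"rx": 0,"ry": 0,"rz": 0},{"grip": 255,"dx": -0.5,"dy": -0.05,"dz": 0,"rx": 0,"ry": 0,"rz": 0},{"grip": 255,"dx": -0.6,"dy": -0.05,"dz": 0,"rx": 0,"ry": 0,"rz": 0},{"grip": 255,"dx": -0.7,"dy": -0.1,"dz": 0,"rx": 0,"ry": 0,"rz": 0},{"grip": 255,"dx": -0.8,"dy": -0.1,"dz": 0,"rx": 0,"ry": 0,"rz": 0},{"grip": 255,"dx": -0.8,"dy": -0.1,"dz": 0,"rx": 0,"ry": 0,"rz": 0},{"grip": 255,"dx": -0.8,"dy": -0.1,"dz": 0,"rx": 0,"ry": 0,"rz": 0},{"grip": 255,"dx": -0.8,"dy": -0.1,"dz": 0,"rx": 0,"ry": 0,"rz": 0}], newtons=20)

```text
time: 12.75
position: [0.5476, 0.0837, 0.1453]
tool_rot: [[-0.993, -0.117, -0.0], [-0.117, 0.993, -0.0], [0.0, -0.0, -1.0]]
force: [1.5, -0.2, -0.4]
opening: -0.001
grip_force: 0.7
```

```bash
python3 -c "
from h import *
look()
r=bot.capture('scene');cv2.imwrite('pics/e.png',cv2.resize(r['frame'][200:280,280:385],(780,594),interpolation=2))"
```

```text
12.75 tcp [0.5476 0.0837 0.1453] lathe mm [-10.1  51.6] F [ 1.5 -0.2 -0.4]
scene knob [0.563 0.034 0.003] 0.59 lathe mm [-0.1  0.4]
scene gate [0.565 0.03  0.098] 0.65 lathe mm [ 0.8 -3.2]
scene ring_badge [0.502 0.079 0.099] 0.44 lathe mm [-56.1  51.9]
top gate [0.566 0.036 0.105] 0.64 lathe mm [2.5 2.1]
top ring_badge [0.567 0.034 0.104] 0.36 lathe mm [3.7 0.4]
```

View pics/e.png

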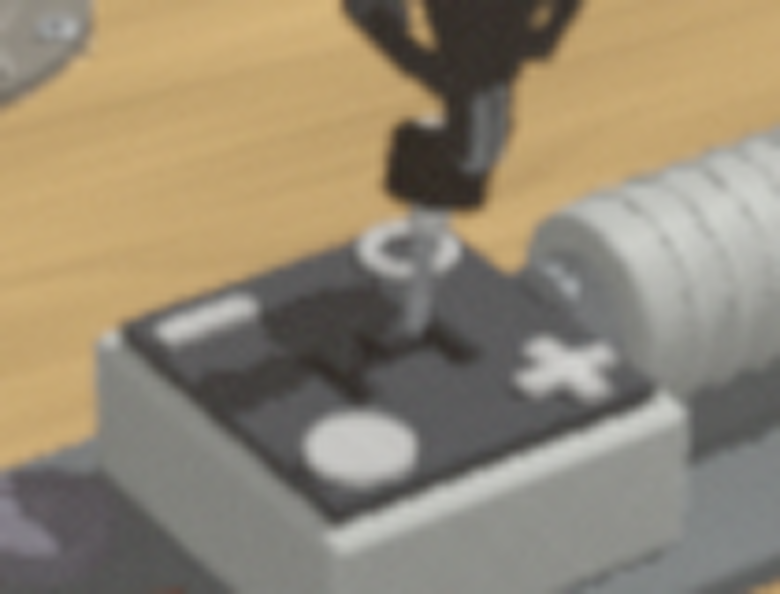

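The lever is entering the near-left slot, with no end stop felt yet.

Call:
send_rows(increments=[{"grip": 255,"dx": -0.2,"dy": 0,"dz": 0,"rx": 0,"ry": 0,"rz": 0},{"grip": 255,"dx": -0.3,"dy": 0,"dz": 0,"rx": 0,"ry": 0,"rz": 0},{"grip": 255,"dx": -0.4,"dy": -0.05,"dz": 0,"rx": 0,"ry": 0,"rz": 0},{"grip": 255,"dx": -0.5,"dy": -0.05,"dz": 0,"rx": 0,"ry": 0,"rz": 0},{"grip": 255,"dx": -0.6,"dy": -0.05,"dz": 0,"rx": 0,"ry": 0,"rz": 0},{"grip": 255,"dx": -0.6,"dy": -0.05,"dz": 0,"rx": 0,"ry": 0,"rz": 0},{"grip": 255,"dx": -0.6,"dy": -0.05,"dz": 0,"rx": 0,"ry": 0,"rz": 0},{"grip": 255,"dx": -0.6,"dy": -0.05,"dz": 0,"rx": 0,"ry": 0,"rz": 0}], newtons=20)

```text
time: 14.0
position: [0.5432, 0.0835, 0.146]
tool_rot: [[-0.993, -0.118, 0.003], [-0.118, 0.993, 0.001], [-0.003, 0.0, -1.0]]
force: [10.5, 1.6, -3.2]
opening: -0.0
grip_force: 4.7
```

The end stop is felt at 10.5 N. Back off and rise.

Call:
send_rows(increments=[{"grip": 255,"dx": 1,"dy": 0.1,"dz": 0,"rx": 0,"ry": 0,"rz": 0},{"grip": 255,"dx": 3,"dy": 0.3,"dz": 0,"rx": 0,"ry": 0,"rz": 0},{"grip": 255,"dx": 5.5,"dy": 0.6,"dz": 0,"rx": 0,"ry": 0,"rz": 0},{"grip": 255,"dx": 8,"dy": 0.8,"dz": 2,"rx": 0,"ry": 0,"rz": 0},{"grip": 255,"dx": 9,"dy": 0.8,"dz": 6,"rx": 0,"ry": 0,"rz": 0},{"grip": 255,"dx": 9,"dy": 0.8,"dz": 10,"rx": 0,"ry": 0,"rz": 0},{"grip": 255,"dx": 9,"dy": 0.8,"dz": 14,"rx": 0,"ry": 0,"rz": 0},{"grip": 255,"dx": 9,"dy": 0.8,"dz": 17,"rx": 0,"ry": 0,"rz": 0}], newtons=20)

```text
time: 14.8
position: [0.632, 0.091, 0.3177]
tool_rot: [[-0.993, -0.117, 0.0], [-0.117, 0.993, 0.0], [-0.0, 0.0, -1.0]]
force: [0.1, 0.4, 0.7]
opening: -0.003
grip_force: 0.0
```

Call:
send_rows(increments=[{"grip": 255,"dx": 0,"dy": 4,"dz": 0,"rx": 0,"ry": 0,"rz": 0},{"grip": 255,"dx": 0,"dy": 8,"dz": 0,"rx": 0,"ry": 0,"rz": 0},{"grip": 255,"dx": 0,"dy": 12,"dz": 0,"rx": 0,"ry": 0,"rz": 0},{"grip": 255,"dx": 0,"dy": 16,"dz": 0,"rx": 0,"ry": 0,"rz": 0},{"grip": 255,"dx": 0,"dy": 20,"dz": 0,"rx": 0,"ry": 0,"rz": 0},{"grip": 255,"dx": 0,"dy": 20,"dz": 0,"rx": 0,"ry": 0,"rz": 0},{"grip": 255,"dx": 0,"dy": 20,"dz": 0,"rx": 0,"ry": 0,"rz": 0},{"grip": 255,"dx": 0,"dy": 20,"dz": 0,"rx": 0,"ry": 0,"rz": 0}], newtons=20)

```text
time: 15.6
position: [0.6319, 0.29, 0.3152]
tool_rot: [[-0.993, -0.116, -0.001], [-0.116, 0.993, -0.001], [0.001, -0.001, -1.0]]
force: [0.2, -1.6, 1.3]
opening: -0.004
grip_force: 0.0
```

```bash
python3 -c "
from h import *
look()
r=bot.capture('scene')['frame'];t=bot.capture('top')['frame'];cv2.imwrite('pics/f.png',np.hstack([cv2.resize(r[200:280,280:385],(400,305),interpolation=2),cv2.resize(t[170:300,215:385],(400,305),interpolation=2)]))"
```

```text
15.6 tcp [0.6319 0.29   0.3152] lathe mm [ 97.  247.1] F [ 0.2 -1.6  1.3]
scene knob [0.515 0.073 0.154] 0.56 lathe mm [-43.5  45. ]
scene gate [0.564 0.027 0.1  ] 0.98 lathe mm [ 0.1 -6.8]
scene ring_badge [ 0.408 -0.528 -0.001] 0.52 lathe mm [-218.4 -540.8]
top knob [0.519 0.074 0.151] 0.53 lathe mm [-39.3  45.5]
top gate [0.565 0.037 0.102] 0.84 lathe mm [2.1 3.5]
top ring_badge [0.501 0.08  0.104] 0.49 lathe mm [-56.5  53.1]
```

View pics/f.png

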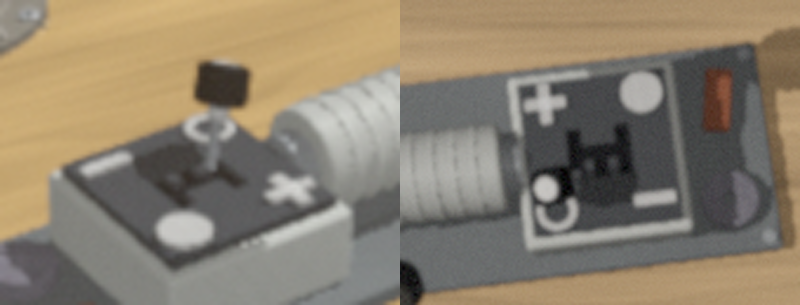

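The knob is home at the ring badge (x about -40 mm, about 20 mm from the badge), and the arm is clear.

```bash
python3 -c "
from plant import bot
print(bot.job_done())"
```

```text
the job is handed in; nothing more can be done
None
```

The lever is in the near-left slot at the ring badge: I felt the end stop, and the last pictures put the knob about 40 mm into the slot and 20 mm from the badge. It was only pushed with the shut fingers, the arm finished clear, and I handed the job in at about 16 s of the 51 s; no verdict came back.

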